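# Draw the sample tray out from under the bench riser with the pull hook

### The arm

A 6-joint arm with a two-finger parallel gripper is mounted at the origin on a cart in front of the work surface, level with it; the furniture and walls round the work are solid. World frame = base frame: x ahead of the robot, y to its left, z up, the work surface at z = 0. Lengths are in m, angles in rad, forces in N, time in s.
With the tool pointing down it reaches from about 0.275 to 0.725 m from the base axis. Payload 15.9 kg.
Tool frame: the origin (TCP) lies on the front face of the gripper's body, between the roots of the fingers; the fingertips stand 73 mm ahead of it and the grasp point (between the pads) lies 54 mm ahead of it; z points along the fingers, y is the line along which they close (so a half turn about z gives the same grasp; the last joint's range is limited). The gripper opens to 85 mm and grips with 20 to 120 N. Pads are 22 mm wide; open, the fingers measure 114 mm over their backs; the gripper's body (76 mm by 85 mm) begins 54 mm behind the grasp point. The pads swing forward as they close: fully open they stand 13 mm farther back than shut.
Start: joints at [-1.304, 0.213, -0.034, 1.323, 0, 1.571], TCP at [0.132, -0.482, 0.304] pointing down, gripper open.
Joint ranges: [-2.98, 2.98], [-0.74, 1.72], [-1.14, 1.35], [-2.1, 2.04], [-1.57, 1.44], [-3.14, 3.14]. Speed limits (rad/s): [1.89, 1.89, 2.39, 2.57, 3.14, 3.14].

### API

Orientations are given as [roll, pitch, yaw] about the fixed x, y, z axes, in that order (R = Rz(yaw) Ry(pitch) Rx(roll)).
In Python, from plant import manip, cams, find_in, cut_out gives the robot as it stands.
- The arm moves only by the tool arm_command, never from a script. Its argument "targets" is one flat list of numbers, 6 for each row, row after row: the shift along the tool's x, y, z in m, then the turn, a rotation vector about the tool's x, y, z in rad. In form: [dx, dy, dz, rx, ry, rz, dx, dy, dz, rx, ry, rz, ...]. A call has 1 to 20 rows; each row is the pose to reach, as a shift and turn from the pose commanded when the call began, along the tool's axes at that moment; what a row does not reach only later rows make up. A row lasts 1/10 s, in which the tool goes at most 50 mm and 8.59 degrees, less where a joint would pass 70% of its speed; a pose out of reach is approached as far as the arm can. A call with a gripper value outside its range is refused whole. "jaw" is the finger opening in m, from 0 to 0.0854, set as the call begins (left out, the last holds). The fingers move at their own pace and stop on an object; "force" is the grip in N (left out, the last holds). Time passes only in rows, so rows that repeat a pose let the fingers close. It gives the time, the measured TCP pose, the force, the opening and the grip force at its end, in the units of the state.
- manip.state(): the state, without advancing time (a new reading comes with each control period).
- cams.capture(name): name is "scene" or "top"; returns the picture (384x512x3 uint8, red, green, blue); there is no depth.
- cams.get_calibration(name): a dict with "K" (3x3 intrinsics, pixels), "k1" (the pictures are not rectified: a ray, as slopes to the right and down, at radius r is drawn at 1 + k1 r^2 times it, then the intrinsics apply), "rvec" (rotation vector, rad) and "tvec" (3), from world to camera coordinates, as OpenCV has them. Camera axes: x right, y down, z forward; pixel columns grow to the right and rows downward; lengths in m; the calibration is good to about 2 mm. A picture is of the moment at which its call begins. get_calibration takes no time and is no camera call.
- manip.hand_in(): hands the job in; it is judged then, once.
Trained networks look in the newest picture that a camera, given by its name, has taken for a name from the list of things; names that differ only in an ending like _2 or _b are one class to them, and where a whole thing is asked for, a point or a joint stands for the part that bears it (a point fixed in the world has none). Each returns a list of dicts, best first, with "p" (0 to 1); they miss things now and then, are a little off and sometimes report something else, mostly with a low value. They report only what shows in the picture. A call takes as long as a camera call. They do not tell look-alikes from the thing itself.
- find_in(camera, target): "point" ([x, y, z] in m, in world coordinates, good to about 4 mm: the middle of the surface that is visible of it).
- cut_out(camera, target): "mask" (384x512 bool, what is visible of it).
The state is a dict: "t": time; "qpos": joint angles; "joint_velocities": joint speeds; "joint_torque": joint torques, N m; "position": TCP position; "eef_rot": TCP orientation; "ft_force": force on the tool from outside, world axes, zero at the start; "moment": the same for the moment, N m; "finger_gap": finger opening in m; "grip_force": force on a finger pad.
Only numpy, scipy, OpenCV 4.12 (cv2) and the standard library are available. Lean on these libraries where they do the work, as an engineer would, in place of code of your own. Each camera call takes 0.05 s, during which the arm holds its last target. There are 200 camera calls.

### The job

Take the pull hook off its stand, drop its blade behind the front lip of the sample tray near the lip's middle, and drag the tray straight forward until about half of it (9 to 10 cm) stands out in front of the riser. Then lay the hook back in its stand as it was. Move the tray with the hook only, keep it flat, and leave the timer and the steel drum where they are.

Things in the scene. Friction and masses are not known exactly. Their poses are not given: they have to be found in the camera images.
- riser: Low bench riser of bare aluminium sheet, fixed: a flat roof on two side walls, open front and back, no floor; two white jars are fixed on top. 220 deep (x) x 326 wide (y) x 158 high; sheet 8 thick: 150 clear height, 310 clear width. Origin: middle of its front edge, at worktop level; x points into the riser, z up; within 0.1 rad of square to the robot. A wire shelf hangs 0.3 m up over it.
- tray: White moulded lab tray with samples, 183 deep (x) x 253 wide x 66 high, about 0.6 kg, loose under the riser, front edge 15 to 35 behind the riser's. Origin: centre of underside; x to its rear, z up. Front lip x -92 to -68, top at z 66; behind it, x -65 to -40 and 60 either side of the middle, it is open down to z 43 and lower further back: let the blade's edge in to z 44 to 52.
- tray_lip (a point): Middle of the front edge of the tray's front lip, at the top of the lip (66 above the worktop).
- stand: Low grey plastic stand, fixed: base plate 150 x 70 x 10, two U saddles 8 thick at x = -52 and +44 (88 clear between), open upwards; saddle floors 64 above the worktop, slots 27 wide, flaring at the top (90 high). Origin: centre of the base, at worktop level; x points the way the hook's blade points in place, z up.
- hook: Pull hook, 200 long, 90 g: black flat-sided handle (x -60 to 52, 18 wide, 22 tall), round steel shaft 10 thick, flat steel blade down at the end: x 134 to 140, 40 wide, reaching 45 below the axis. Origin: on the handle's axis, where to grip it from above across its width; x to the blade, z up. In its stand the origin is 75 above the worktop, over the stand's origin within 6 along x.
- hook_blade (a point): Middle of the blade's lower edge, at (137, 0, -45) mm in the hook's frame.
- lab_timer: Small off-white timer, 62 x 62 x 20, loose on the worktop to the right. Origin: centre of its underside.
- drum: Solid brown-grey steel calibration drum (short upright cylinder), 49 across, 37 high, loose on the worktop to the left. Origin: centre of its underside.
Mind the look-alikes: they are no part of the job. Of the things that look like the stand, the larger one is meant.

How it is judged:
On the way, in this order (a step that is already met when the one before it is completed fails the run):
1. the hook is lifted off its stand (height (world z) of hook above 0.1 m), for 0.1 s.
2. the blade is behind the front lip, near its middle (within 50 mm), at least 6 mm below the lip's top (x of hook_blade in the frame of tray between -0.085 and -0.02 m and z of hook_blade in the frame of tray below 0.06 m and y of hook_blade in the frame of tray between -0.05 and 0.05 m and x of tray_lip in the frame of riser above 0 m), for 0.1 s.
3. with the blade still behind the lip, the tray's front edge is at least 70 mm out in front of the riser (x of tray_lip in the frame of riser below -0.07 m and x of hook_blade in the frame of tray between -0.085 and -0.02 m and z of hook_blade in the frame of tray below 0.06 m), for 0.1 s.
At the end, for the whole second after the job is handed in: Tray flat, at rest, square to the riser within 0.15 rad, its front edge 70 to 120 mm in front of the riser's; hook at rest in both saddles, blade down and pointing as at the start, within 20 mm along and 10 mm across of the stand's middle (x of tray_lip in the frame of riser between -0.12 and -0.07 m and angle between the x axis of tray and the x axis of riser, either way round below 0.15 rad and height (world z) of tray below 0.006 m and angle between tray's own z axis and vertical below 0.05 rad and linear speed of each of tray, hook below 0.01 m/s and x of hook in the frame of stand between -0.02 and 0.02 m and y of hook in the frame of stand between -0.01 and 0.01 m and height (world z) of hook between 0.07 and 0.08 m and x of hook_blade in the frame of stand above 0.1 m and z of hook_blade in the frame of stand below 0.045 m); the robot touches nothing.
It fails at once if the gripper or arm pushes the tray (contact force between any of the fingers, the arm and tray above 1 N).
It fails at once if the tray is tipped by more than about 10 degrees (angle between tray's own z axis and vertical above 0.18 rad).
It fails at once if the timer or the drum is moved by more than 25 mm (distance of any of lab_timer, drum from where it was at the start of the episode above 0.025 m).
It also fails if it takes over 58 s, if anything falls off the work surface, if the arm or the gripper's body presses on something with over 40 N, if the wrist force passes 120 N, or if a joint passes its speed limit or range.

## Working session

There is one attempt and no reset: what is moved stays moved. The work goes in short steps, Python scripts to look and compute and a tool call to move; the robot and the scene stay as the last step left them, time stands still between calls to the robot, and variables do not carry over. Pictures are saved under pics/ and viewed, at most 10 in all, crops included, and the job is handed in when it is done.

Besides the shell and the picture viewer there is one more tool, called after "Call:" as name(argument=value, ...), one argument or row to a line, values as JSON. arm_command: Moves the arm, as the interface text tells. Its arguments: {"type":"object","properties":{"targets":{"type":"array","items":{"type":"number"}},"jaw":{"type":"number"},"force":{"type":"number"}},"required":["targets"]}

```bash
mkdir -p pics; ls; cat > h.py <<'E'
import numpy as np,cv2
from plant import manip,cams,find_in,cut_out
E
python3 - <<'E'
from h import *
s=manip.state();print(s['t'],s['position'],s['eef_rot'])
for c in('scene','top'):
    im=cams.capture(c);cv2.imwrite(f'pics/{c}0.png',im[:,:,::-1])
    for n in('hook','stand','tray','riser','lab_timer','drum','tray_lip','hook_blade'):
        print(c,n,[(np.round(d['point'],3).tolist(),round(d['p'],2)) for d in find_in(c,n)])
E
```

```text
pics
0.0 [ 0.13174857 -0.48205646  0.30341864] [-3.14045037e+00  3.49741261e-05  2.66827338e-01]
scene hook [([0.428, 0.248, 0.08], 0.78)]
scene stand [([0.42, 0.204, 0.006], 0.89), ([0.47, 0.035, 0.004], 0.68), ([0.723, -0.197, 0.036], 0.4)]
scene tray [([0.723, -0.199, 0.034], 0.88)]
scene riser [([0.739, -0.088, 0.158], 0.94)]
scene lab_timer []
scene drum [([0.364, 0.489, 0.034], 0.72)]
scene tray_lip [([0.72, -0.205, 0.038], 0.93)]
scene hook_blade [([0.429, 0.249, 0.075], 0.62)]
top hook []
top stand [([0.422, 0.202, 0.008], 0.92), ([0.48, 0.032, 0.004], 0.82)]
top tray []
top riser [([0.711, -0.164, 0.156], 0.56)]
top lab_timer [([0.381, -0.393, 0.024], 0.74)]
top drum [([0.377, 0.481, 0.028], 0.57)]
top tray_lip [([0.42, 0.2, 0.009], 0.63)]
top hook_blade [([0.434, 0.232, 0.084], 0.56)]
```

View pics/scene0.png

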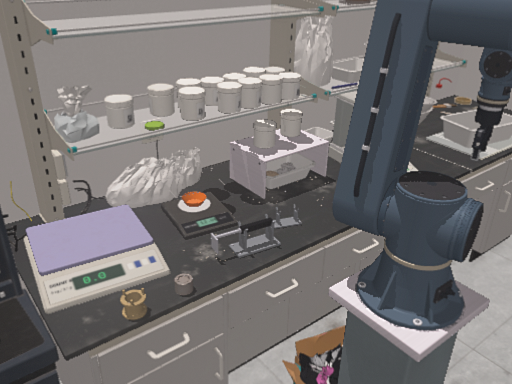

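View pics/top0.png

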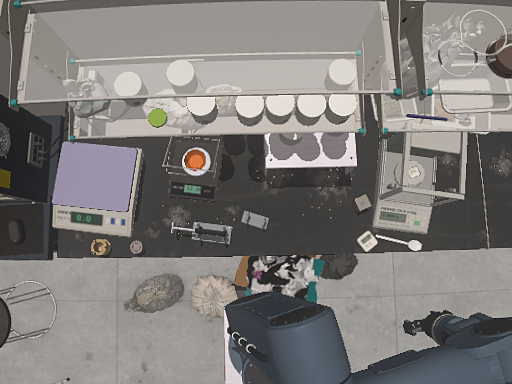

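The scene view shows the riser at (280,155) with the tray under it. The large stand with the hook is at (245,240), a small look-alike stand at (287,222), the drum at (184,284) and a bronze pot at (134,304). In the top view the stand is at (205,233), the small stand at (255,219), the timer at (367,240) and a grey block at (362,203). I choose the large stand at (245,240). Next is a close crop to check it.

```bash
python3 - <<'E'
import cv2,numpy as np
a=cv2.imread('pics/scene0.png');b=cv2.imread('pics/top0.png')
A=cv2.resize(a[120:270,200:350],(600,600),interpolation=2)
B=cv2.resize(b[190:260,160:280],None,fx=6.6,fy=6.6,interpolation=2)
cv2.imwrite('pics/c1.png',A);cv2.imwrite('pics/c2.png',B)
E
```

```text
(no output)
```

View pics/c1.png

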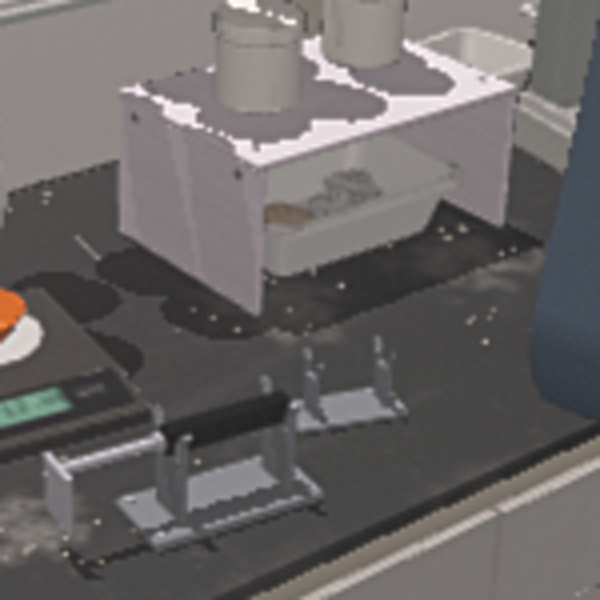

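View pics/c2.png

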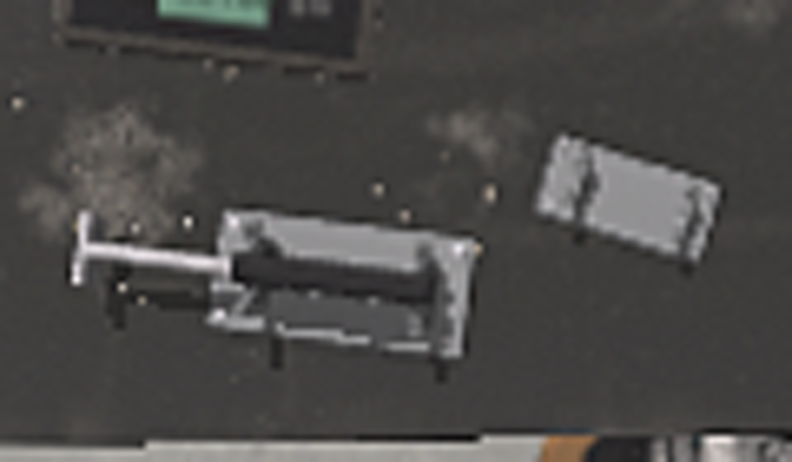

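```bash
cat >> h.py <<'E'
def ray(c,u,v):
    g=cams.get_calibration(c);K=np.array(g['K']);k=g['k1']
    n=cv2.undistortPoints(np.array([[[u,v]]],float),K,np.array([k,0,0,0,0.]))[0,0]
    R=cv2.Rodrigues(np.array(g['rvec'],float))[0];t=np.array(g['tvec'],float).ravel()
    return -R.T@t, R.T@np.array([n[0],n[1],1])
def atz(c,u,v,z):
    o,d=ray(c,u,v);return o+d*(z-o[2])/d[2]
def proj(c,P):
    g=cams.get_calibration(c)
    return cv2.projectPoints(np.array(P,float).reshape(-1,1,3),np.array(g['rvec'],float),np.array(g['tvec'],float),np.array(g['K']),np.array([g['k1'],0,0,0,0.]))[0][:,0]
E
python3 - <<'E'
from h import *
S=lambda x,y,z:np.round(atz('scene',200+(x+.5)/4-.5,120+(y+.5)/4-.5,z),4)
T=lambda x,y,z:np.round(atz('top',160+(x+.5)/6.6-.5,190+(y+.5)/6.6-.5,z),4)
print('cam',ray('scene',0,0)[0],ray('top',0,0)[0])
print('base top',[T(*p,.010) for p in((232,212),(473,240),(462,355),(208,320))])
print('base scene',[S(*p,.010) for p in((118,500),(322,493),(157,545))])
print('blade top',T(84,215,.085),T(76,283,.085),'shaft end',T(85,250,.08),'handle',T(232,268,.086),T(432,283,.086))
print('blade sc bottom',S(50,510,.03),S(73,530,.03))
print('riser sc roof',S(258,165,.158),S(517,90,.158),S(122,90,.158),'bot',S(262,313,0),S(505,228,0))
print('tray bottom',S(280,275,0),S(425,225,0),'lip',S(262,240,.066),S(435,185,.066),S(460,172,.066))
B=cv2.imread('pics/top0.png')
print('riser top',[np.round(atz('top',u,v,.158),4) for u,v in((265,166),(355,167))])
a=cv2.imread('pics/scene0.png');cv2.imwrite('pics/c3.png',cv2.resize(a[150:200,255:335],None,fx=10,fy=10,interpolation=2))
E
```

```text
cam [-0.54741256  0.97407969  0.85450091] [0.37615415 0.03873879 1.48110892]
base top [array([0.4711, 0.2656, 0.01  ]), array([0.4523, 0.1249, 0.01  ]), array([0.386 , 0.1321, 0.01  ]), array([0.4086, 0.2797, 0.01  ])]
base scene [array([0.4691, 0.2744, 0.01  ]), array([0.3826, 0.1401, 0.01  ]), array([0.4032, 0.2847, 0.01  ])]
blade top [0.466  0.3368 0.085 ] [0.4284 0.341  0.085 ] shaft end [0.4468 0.3371 0.08  ] handle [0.4353 0.2539 0.086 ] [0.4251 0.1433 0.086 ]
blade sc bottom [0.4644 0.3396 0.03  ] [0.4327 0.34   0.03  ]
riser sc roof [ 6.456e-01 -4.000e-04  1.580e-01] [ 0.6379 -0.3169  0.158 ] [ 0.858  -0.0023  0.158 ] bot [ 0.6531 -0.0165  0.    ] [ 0.6485 -0.3304  0.    ]
tray bottom [ 0.7025 -0.0783  0.    ] [ 0.7014 -0.2684 -0.    ] lip [ 0.6698 -0.0275  0.066 ] [ 0.665  -0.2418  0.066 ] [ 0.673  -0.2836  0.066 ]
riser top [array([ 0.6531, -0.0054,  0.158 ]), array([ 0.6433, -0.3249,  0.158 ])]
```

View pics/c3.png

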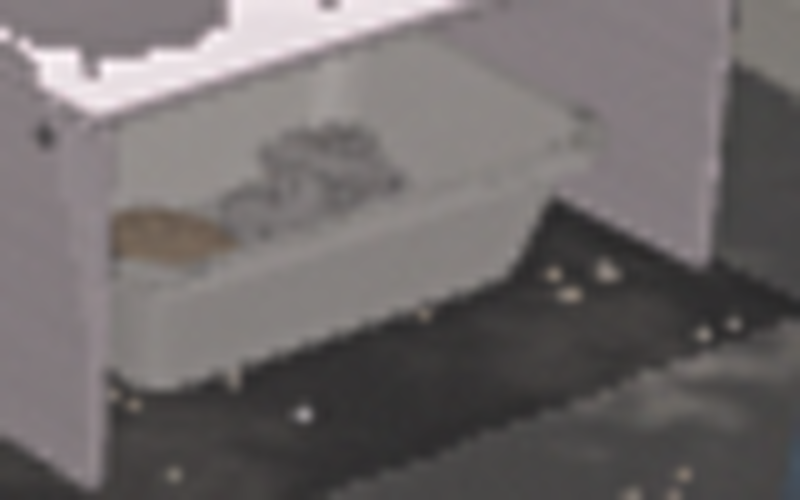

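```bash
cat >> h.py <<'E'
from scipy.spatial.transform import Rotation as Ro
def go(P,yaw,R=None,p=None):
    s=manip.state();R=Ro.from_euler('xyz',s['eef_rot']) if R is None else R
    p=np.array(s['position']) if p is None else np.array(p)
    d=R.inv().apply(np.array(P)-p);r=(R.inv()*Ro.from_euler('xyz',[np.pi,0,yaw])).as_rotvec()
    return np.round(np.r_[d,r],4).tolist()
E
python3 - <<'E'
from h import *
for z in(.3,.458): print(atz('top',270,133,z))
print(go((.38,-.15,.27),.8));print(go((.429,.203,.25),1.438));print(go((.429,.203,.20),1.438))
E
```

```text
[ 0.73076181 -0.0194543   0.3       ]
[ 0.68332503 -0.01166966  0.458     ]
[0.327, -0.2551, 0.0339, 0.0, -0.0, -0.5332]
[0.4673, -0.5827, 0.0539, 0.0001, 0.0, -1.1712]
[0.4673, -0.5827, 0.1039, 0.0001, 0.0, -1.1712]
```

Call:
arm_command(
  targets=[0.327,-0.255,0.034,0,0,-0.533,0.327,-0.255,0.034,0,0,-0.533,0.327,-0.255,0.034,0,0,-0.533,0.327,-0.255,0.034,0,0,-0.533,0.327,-0.255,0.034,0,0,-0.533,0.327,-0.255,0.034,0,0,-0.533,0.327,-0.255,0.034,0,0,-0.533,0.327,-0.255,0.034,0,0,-0.533,0.467,-0.583,0.104,0,0,-1.171,0.467,-0.583,0.104,0,0,-1.171,0.467,-0.583,0.104,0,0,-1.171,0.467,-0.583,0.104,0,0,-1.171,0.467,-0.583,0.104,0,0,-1.171,0.467,-0.583,0.104,0,0,-1.171,0.467,-0.583,0.104,0,0,-1.171,0.467,-0.583,0.104,0,0,-1.171,0.467,-0.583,0.104,0,0,-1.171,0.467,-0.583,0.104,0,0,-1.171],
  jaw=0.085,
  force=80,
)

```text
t: 2.7
position: [0.4283, 0.2034, 0.1997]
eef_rot: [-3.141, 0.001, 1.439]
ft_force: [-0.3, -0.2, -0.1]
finger_gap: 0.085
grip_force: 0.0
```

```bash
python3 - <<'E'
from h import *
s=manip.state();print(s['t'],s['position'],s['eef_rot'])
a=cams.capture('scene');b=cams.capture('top')
cv2.imwrite('pics/s1.png',a[:,:,::-1]);cv2.imwrite('pics/t1.png',b[:,:,::-1])
A=cv2.resize(a[170:270,200:290,::-1],(400,444),interpolation=2)
B=cv2.resize(b[185:260,160:240,::-1],(400,375),interpolation=2)
B=cv2.copyMakeBorder(B,0,69,0,0,0);cv2.imwrite('pics/c4.png',np.hstack([A,B]))
print(go((.429,.203,.129),1.438))
E
```

```text
2.7 [0.42834839 0.20337723 0.1996855 ] [-3.14108013e+00  5.78960010e-04  1.43911006e+00]
[0.0007, 0.0004, 0.0711, 0.0001, 0.0002, -0.001]
```

View pics/c4.png

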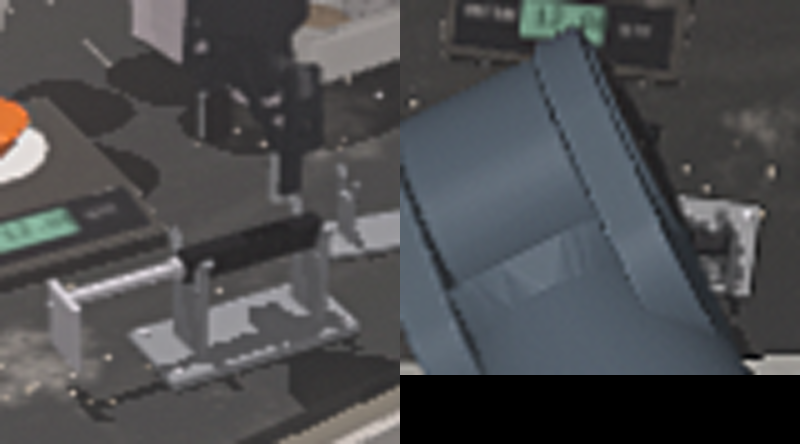

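```bash
python3 - <<'E'
from h import *
s=manip.state();p=np.array(s['position']);R=Ro.from_euler('xyz',s['eef_rot'])
P=[p+R.apply(v) for v in([0,.05,.06],[0,-.05,.06],[0,0,0],[0,0,.06],[.05,0,.06])]
P+= [[.429,.203,.086],[.429+.052*.133,.203+.052*.991,.086],[.429-.06*.133,.203-.06*.991,.086],[.429+.137*.133,.203+.137*.991,.03]]
for q in (proj('scene',P)-[200,170])*4.44: print(q.round())
E
```

```text
[214. 132.]
[288. 197.]
[251.  85.]
[250. 163.]
[185. 181.]
[247. 231.]
[181. 251.]
[321. 210.]
[ 69. 354.]
```

Call:
arm_command(
  targets=[0.0007,0.0004,0.03,0,0,0,0.0007,0.0004,0.05,0,0,0,0.0007,0.0004,0.064,0,0,0,0.0007,0.0004,0.071,0,0,0,0.0007,0.0004,0.071,0,0,0],
)

```text
t: 3.3
position: [0.4289, 0.203, 0.1287]
eef_rot: [-3.141, 0.0, 1.437]
ft_force: [-0.8, -0.6, -1.0]
finger_gap: 0.0852
grip_force: 0.0
```

Call:
arm_command(
  targets=[0,0,0,0,0,0,0,0,0,0,0,0,0,0,0,0,0,0,0,0,0,0,0,0,0,0,0,0,0,0,0,0,0,0,0,0,0,0,0,0,0,0,0,0,0,0,0,0],
  jaw=0.005,
  force=30,
)

```text
t: 4.1
position: [0.4292, 0.2039, 0.1292]
eef_rot: [3.141, -0.0, 1.438]
ft_force: [-1.0, -0.3, 6.0]
finger_gap: 0.0179
grip_force: 31.8
```

Call:
arm_command(
  targets=[0,0,0,0,0,0,0,0,-0.01,0,0,0,0,0,-0.03,0,0,0,0,0,-0.055,0,0,0,0,0,-0.08,0,0,0,0,0,-0.1,0,0,0,0,0,-0.11,0,0,0,0,0,-0.11,0,0,0,0,0,-0.11,0,0,0],
  force=90,
)

```text
t: 5.0
position: [0.4289, 0.2037, 0.2383]
eef_rot: [-3.141, 0.0, 1.438]
ft_force: [0.7, 0.8, -1.0]
finger_gap: 0.0165
grip_force: 87.8
```

```bash
python3 - <<'E'
from h import *
s=manip.state();p=np.array(s['position']);R=Ro.from_euler('xyz',s['eef_rot']);print(p,s['eef_rot'],s['finger_gap'])
a=cams.capture('scene')
cv2.imwrite('pics/s2.png',a[:,:,::-1])
H=lambda v:p+R.apply([v[0],-v[1],.054-v[2]])
P=[H((134,20,5)) if 0 else H(np.array(v)/1000) for v in((134,-20,-45),(134,20,-45),(134,-20,5),(134,20,5),(-60,0,11),(52,0,11),(-60,0,-11))]
q=proj('scene',P);print(q.round(1).tolist())
x0,y0=190,150
A=cv2.resize(a[y0:y0+110,x0:x0+110,::-1],None,fx=5.4,fy=5.4,interpolation=2)
for u,v in q: cv2.circle(A,(int((u-x0+.5)*5.4),int((v-y0+.5)*5.4)),3,(0,0,255),-1)
cv2.imwrite('pics/c5.png',A)
E
```

```text
[0.4288847  0.20374918 0.23826025] [-3.14102278e+00  3.65616692e-04  1.43780178e+00] 0.01651014952242234
[[212.5, 215.0], [218.6, 221.4], [212.1, 200.0], [218.2, 206.1], [273.4, 186.2], [240.7, 194.6], [273.2, 192.7]]
```

View pics/c5.png

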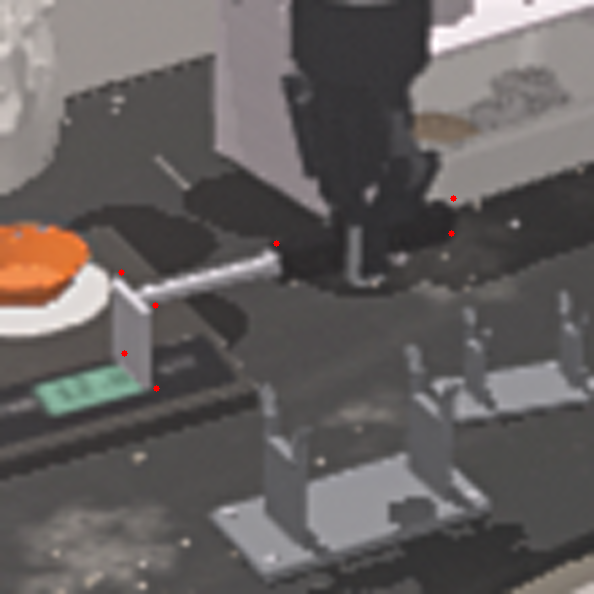

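The hook is held level and lies where predicted, with the blade at crop (130,340). Before going in I'll check the tray and riser pose estimate with an overlay.

```bash
python3 - <<'E'
from h import *
a=cv2.imread('pics/scene0.png');x0,y0,f=250,140,8
A=cv2.resize(a[y0:y0+70,x0:x0+90],None,fx=f,fy=f,interpolation=2)
def dr(P,o,yaw,col):
    c,s=np.cos(yaw),np.sin(yaw);W=[[o[0]+c*x-s*y,o[1]+s*x+c*y,z] for x,y,z in P]
    q=((proj('scene',W)-[x0,y0]+.5)*f).astype(int);cv2.polylines(A,[q.reshape(-1,1,2)],False,col,1)
dr([(0,-.163,0),(0,-.163,.158),(0,.163,.158),(0,.163,0)],(.647,-.165),-.024,(0,0,255))
T=(.669+.0915,-.157)
dr([(-.0915,-.1265,.066),(-.0915,.1265,.066)],T,-.02,(0,255,0))
dr([(-.068,-.11,.066),(-.068,.11,.066)],T,-.02,(255,0,0))
dr([(-.0915,-.1265,.066),(.0915,-.1265,.066),(.0915,.1265,.066)],T,-.02,(0,255,255))
cv2.imwrite('pics/c6.png',A)
print(go((.44,-.157,.238),-.024),go((.44,-.157,.181),-.024))
E
```

```text
[-0.356, 0.059, 0.0001, -0.0004, 0.0015, 1.4618] [-0.3559, 0.0591, 0.0571, -0.0004, 0.0015, 1.4618]
```

View pics/c6.png

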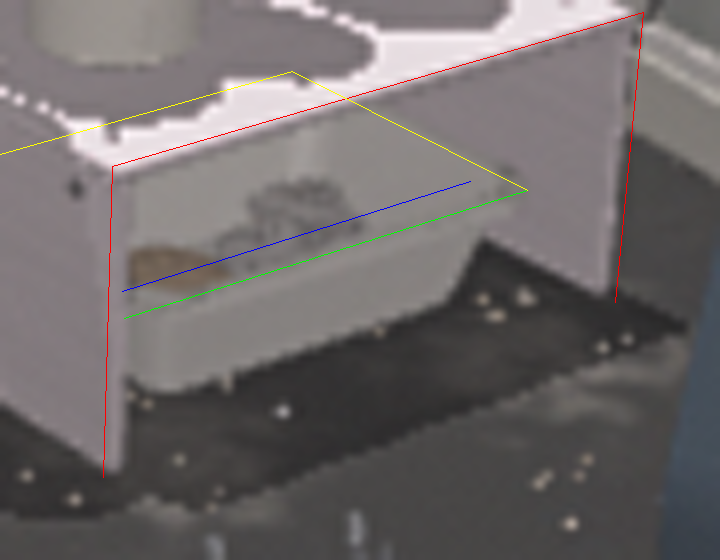

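```bash
python3 - <<'E'
from h import *
a=cv2.imread('pics/scene0.png').astype(int).sum(2)//3
print('rows',list(range(160,194)))
for c in (272,278,284,290,296,302,308):
    y=np.interp
    print(c,a[160:194,c].tolist())
    for x in(.669,.693):
        P=[[x-.02*-(t)*0+0,.0+t,.066] for t in np.linspace(-.3,0,61)]
        q=proj('scene',P);o=np.argsort(q[:,0]);print('   x',x,'row',np.interp(c,q[o,0],q[o,1]).round(1))
E
```

```text
rows [160, 161, 162, 163, 164, 165, 166, 167, 168, 169, 170, 171, 172, 173, 174, 175, 176, 177, 178, 179, 180, 181, 182, 183, 184, 185, 186, 187, 188, 189, 190, 191, 192, 193]
272 [127, 142, 143, 143, 143, 143, 142, 143, 143, 144, 140, 99, 92, 97, 102, 101, 113, 131, 129, 137, 132, 131, 130, 132, 130, 131, 131, 133, 121, 64, 60, 64, 63, 67]
   x 0.669 row 177.4
   x 0.693 row 173.8
278 [144, 143, 143, 143, 144, 144, 144, 145, 139, 106, 113, 118, 110, 101, 104, 130, 137, 140, 133, 130, 129, 129, 128, 129, 130, 132, 127, 119, 97, 59, 55, 59, 61, 61]
   x 0.669 row 175.4
   x 0.693 row 171.8
284 [144, 144, 139, 114, 116, 120, 108, 111, 108, 113, 122, 121, 113, 127, 135, 141, 133, 129, 128, 130, 129, 130, 130, 134, 123, 60, 48, 51, 52, 52, 60, 94, 61, 58]
   x 0.669 row 173.4
   x 0.693 row 169.9
290 [144, 143, 120, 100, 110, 105, 118, 111, 104, 101, 108, 130, 137, 141, 133, 130, 129, 131, 130, 130, 130, 131, 122, 61, 48, 51, 50, 50, 51, 50, 49, 49, 51, 52]
   x 0.669 row 171.4
   x 0.693 row 167.9
296 [136, 137, 136, 137, 137, 137, 137, 137, 129, 132, 136, 139, 134, 129, 128, 130, 130, 130, 129, 131, 121, 75, 50, 50, 53, 56, 57, 54, 51, 50, 50, 49, 49, 48]
   x 0.669 row 169.4
   x 0.693 row 165.9
302 [137, 137, 137, 136, 136, 136, 136, 133, 136, 139, 134, 130, 130, 130, 130, 130, 130, 132, 120, 61, 48, 55, 55, 54, 52, 54, 55, 52, 52, 51, 51, 47, 48, 55]
   x 0.669 row 167.4
   x 0.693 row 164.0
308 [135, 136, 135, 136, 137, 132, 135, 136, 129, 131, 129, 123, 100, 65, 54, 48, 47, 51, 50, 58, 55, 57, 63, 64, 65, 66, 64, 63, 61, 53, 47, 57, 73, 71]
   x 0.669 row 165.4
   x 0.693 row 162.0
```

```bash
python3 - <<'E'
from h import *
print(go((.43,.02,.238),.7));print(go((.43,-.152,.238),-.012));print(go((.43,-.152,.181),-.012))
E
```

```text
[-0.1819, 0.0256, 0.0, -0.0009, 0.0012, 0.7378]
[-0.3523, 0.0485, 0.0002, -0.0004, 0.0015, 1.4498]
[-0.3523, 0.0485, 0.0572, -0.0004, 0.0015, 1.4498]
```

Call:
arm_command(
  targets=[-0.03,0.004,0,0,0,0.12,-0.06,0.008,0,0,0,0.24,-0.09,0.013,0,0,0,0.36,-0.12,0.017,0,0,0,0.48,-0.15,0.021,0,0,0,0.61,-0.182,0.026,0,0,0.001,0.738,-0.21,0.029,0,0,0.001,0.86,-0.24,0.033,0,0,0.001,0.98,-0.27,0.037,0,0,0.001,1.1,-0.3,0.041,0,0,0.001,1.23,-0.33,0.045,0,0,0.001,1.35,-0.352,0.048,0,0,0.001,1.45,-0.352,0.048,0.02,0,0.001,1.45,-0.352,0.048,0.04,0,0.001,1.45,-0.352,0.048,0.057,0,0.001,1.45,-0.352,0.048,0.057,0,0.001,1.45,-0.352,0.048,0.057,0,0.001,1.45],
)

```text
t: 6.75
position: [0.4296, -0.1513, 0.1817]
eef_rot: [-3.141, 0.001, -0.012]
ft_force: [0.3, -0.7, -1.4]
finger_gap: 0.0164
grip_force: 87.9
```

```bash
python3 - <<'E'
from h import *
print(go((.50,-.152,.181),-.012));print(go((.561,-.152,.181),-.012))
s=manip.state();p=np.array(s['position']);R=Ro.from_euler('xyz',s['eef_rot']);print(p,s['eef_rot'])
for c in('scene','top'):
    a=cams.capture(c);cv2.imwrite(f'pics/{c}3.png',a[:,:,::-1])
a=cams.capture('scene');H=lambda v:p+R.apply([v[0],-v[1],.054-v[2]])
P=[H(np.array(v)/1000) for v in((134,-20,-45),(134,20,-45),(140,-20,5),(140,20,5),(-60,0,11),(52,0,11))]
q=proj('scene',P);x0,y0,f=235,130,6
A=cv2.resize(a[y0:y0+90,x0:x0+120,::-1],None,fx=f,fy=f,interpolation=2)
for u,v in q: cv2.circle(A,(int((u-x0+.5)*f),int((v-y0+.5)*f)),2,(0,0,255),-1)
cv2.imwrite('pics/c7.png',A)
E
```

```text
[0.0704, -0.0001, 0.0006, -0.0011, 0.0006, -0.0002]
[0.1314, -0.0009, 0.0006, -0.0011, 0.0006, -0.0002]
[ 0.42960398 -0.15126912  0.181676  ] [-3.14051759e+00  6.45435002e-04 -1.21929194e-02]
```

View pics/c7.png

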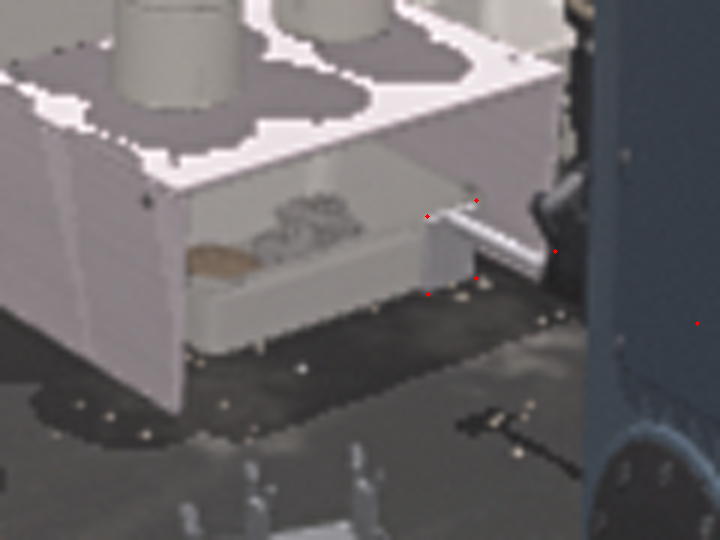

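Call:
arm_command(
  targets=[0.015,0,0,0,0,0,0.04,0,0,0,0,0,0.065,0,0,0,0,0,0.09,0,0,0,0,0,0.11,0,0,0,0,0,0.125,0,0,0,0,0,0.131,0,0,0,0,0,0.131,0,0,0,0,0,0.131,0,0,0,0,0,0.131,0,0.01,0,0,0,0.131,0,0.015,0,0,0,0.131,0,0.015,0,0,0],
)

```text
t: 8.1
position: [0.5601, -0.1529, 0.1659]
eef_rot: [-3.141, 0.001, -0.012]
ft_force: [1.0, 0.1, -1.6]
finger_gap: 0.0169
grip_force: 87.9
```

```bash
python3 - <<'E'
from h import *
s=manip.state();p=np.array(s['position']);R=Ro.from_euler('xyz',s['eef_rot']);print(p,s['eef_rot'],s['ft_force'])
a=cams.capture('scene');H=lambda v:p+R.apply([v[0],-v[1],.054-v[2]])
P=[H(np.array(v)/1000) for v in((134,-20,-45),(134,20,-45),(140,-20,5),(140,20,5))]
q=proj('scene',P);x0,y0,f=255,145,10;print(q.round(1).tolist())
A=cv2.resize(a[y0:y0+50,x0:x0+75,::-1],None,fx=f,fy=f,interpolation=2)
for u,v in q: cv2.circle(A,(int((u-x0+.5)*f),int((v-y0+.5)*f)),2,(0,0,255),-1)
cv2.imwrite('pics/c8.png',A)
E
```

```text
[ 0.560099   -0.15289173  0.16590588] [-3.14056416e+00  1.04540766e-03 -1.23404234e-02] [ 1.00714727  0.12505455 -1.55061504]
[[290.7, 167.4], [282.8, 169.9], [290.4, 155.1], [282.4, 157.5]]
```

View pics/c8.png

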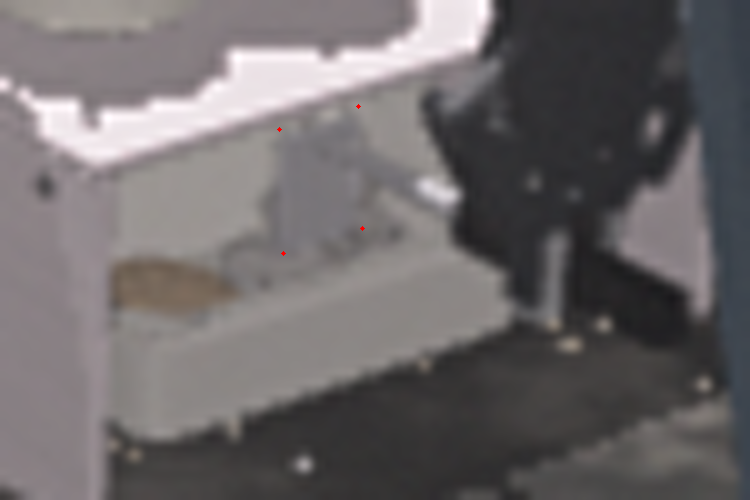

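Call:
arm_command(
  targets=[-0.003,0,0,0,0,0,-0.003,0,0.005,0,0,0,-0.003,0,0.01,0,0,0,-0.003,0,0.015,0,0,0,-0.003,0,0.019,0,0,0,-0.003,0,0.019,0,0,0,-0.003,0,0.019,0,0,0],
)

```text
t: 8.85
position: [0.558, -0.1529, 0.1479]
eef_rot: [-3.141, -0.001, -0.012]
ft_force: [0.0, 0.0, -1.5]
finger_gap: 0.0165
grip_force: 87.9
```

Call:
arm_command(
  targets=[-0.005,0,0,0,0,0,-0.01,0,0,0,0,0,-0.015,0,0,0,0,0,-0.02,0,0,0,0,0,-0.026,0,0,0,0,0,-0.032,0,0,0,0,0,-0.038,0,0,0,0,0,-0.044,0,0,0,0,0,-0.05,0,0,0,0,0,-0.056,0,0,0,0,0,-0.062,0,0,0,0,0,-0.068,0,0,0,0,0,-0.072,0,0,0,0,0,-0.075,0,0,0,0,0],
)

```text
t: 10.25
position: [0.4827, -0.152, 0.148]
eef_rot: [-3.141, -0.001, -0.012]
ft_force: [2.6, -0.2, -0.2]
finger_gap: 0.0167
grip_force: 87.9
```

```bash
python3 - <<'E'
from h import *
s=manip.state();p=np.array(s['position']);print(p,s['ft_force'],s['eef_rot'])
a=cams.capture('scene');b=cams.capture('top');cv2.imwrite('pics/s9.png',a[:,:,::-1])
x0,y0,f=235,140,6
A=cv2.resize(a[y0:y0+80,x0:x0+65,::-1],None,fx=f,fy=f,interpolation=2)
B=cv2.resize(b[150:230,250:315,::-1],None,fx=f,fy=f,interpolation=2)
cv2.imwrite('pics/c9.png',np.hstack([A,B]))
for c in('scene','top'):
  m=cut_out(c,'tray')
  for d in m[:2]:
    ys,xs=np.nonzero(d['mask']);print(c,d['p'],xs.min(),xs.max(),ys.min(),ys.max(),len(xs))
E
```

```text
[ 0.48266884 -0.15203851  0.14800741] [ 2.56507914 -0.2129589  -0.16031659] [-3.14097653e+00 -7.97616834e-04 -1.22550422e-02]
scene 0.9 266 316 155 195 1508
top 0.82 277 341 166 185 766
```

View pics/c9.png

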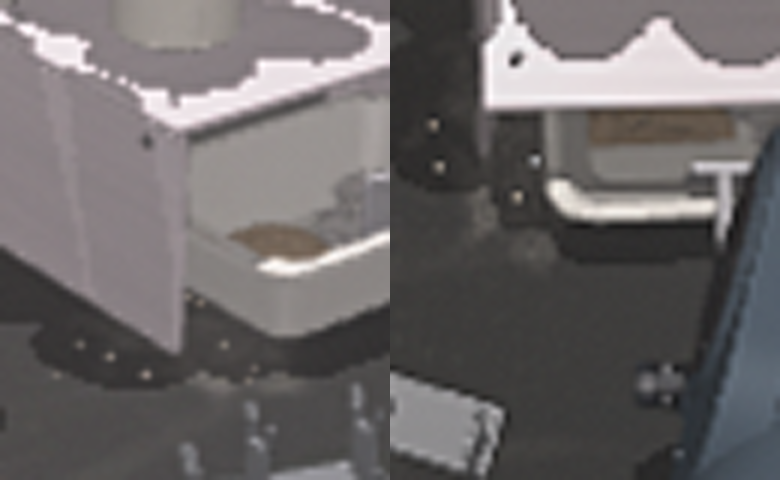

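```bash
python3 - <<'E'
from h import *
b=cams.capture('top').astype(int).sum(2)//3
for c in (283,288,293,297,302): print(c,b[162:192,c].tolist())
print('riser',[atz('top',u,167.3,.158).round(4) for u in(268,300)],'lip',[atz('top',u,186.5,.066).round(4) for u in(285,293)],'left end',atz('top',276.3,182,.066).round(4))
for m in cut_out('top','tray')[:1]:
  M=m['mask'];print([(c,np.nonzero(M[:,c])[0].max()) for c in range(278,342,6) if M[:,c].any()])
E
```

```text
283 [227, 224, 224, 227, 242, 175, 71, 74, 83, 83, 82, 88, 98, 111, 113, 107, 100, 94, 91, 87, 135, 169, 207, 223, 139, 41, 44, 46, 46, 44]
288 [224, 222, 224, 227, 239, 167, 72, 77, 82, 80, 80, 81, 110, 122, 123, 122, 123, 127, 96, 79, 138, 162, 211, 234, 146, 38, 43, 46, 45, 44]
293 [224, 221, 222, 226, 236, 161, 69, 79, 80, 83, 84, 79, 109, 123, 122, 122, 123, 124, 96, 80, 137, 175, 214, 206, 119, 34, 44, 44, 46, 46]
297 [223, 220, 221, 226, 230, 149, 73, 87, 85, 76, 78, 84, 112, 124, 123, 122, 123, 120, 97, 83, 136, 181, 217, 201, 110, 37, 45, 46, 47, 46]
302 [223, 220, 220, 226, 222, 142, 75, 86, 88, 86, 82, 90, 114, 121, 115, 188, 146, 75, 74, 88, 79, 189, 231, 184, 89, 35, 43, 45, 46, 46]
riser [array([ 0.6482, -0.0159,  0.158 ]), array([ 0.6459, -0.1289,  0.158 ])] lip [array([ 0.5925, -0.0814,  0.066 ]), array([ 0.5919, -0.1114,  0.066 ])] left end [ 0.6102 -0.0493  0.066 ]
[(302, np.int64(181)), (308, np.int64(180))]
```

Call:
arm_command(
  targets=[-0.005,0,0,0,0,0,-0.011,0,0,0,0,0,-0.017,0,0,0,0,0,-0.023,0,0,0,0,0,-0.029,0,0,0,0,0,-0.035,0,0,0,0,0,-0.04,0,0,0,0,0,-0.043,0,0,0,0,0,-0.043,0,0,0,0,0,-0.043,0,0,0,0,0,-0.043,0,0,0,0,0],
)

```text
t: 11.65
position: [0.44, -0.1515, 0.1478]
eef_rot: [-3.141, -0.0, -0.012]
ft_force: [-0.1, -0.7, -1.2]
finger_gap: 0.0166
grip_force: 88.2
```

```bash
python3 - <<'E'
from h import *
s=manip.state();print(s['position'],s['ft_force'])
b=cams.capture('top').astype(int).sum(2)//3
for c in (280,286,292): print(c,b[182:202,c].tolist())
print([(r,atz('top',286,r,.066).round(4)) for r in (191,193,195)])
E
```

```text
[ 0.44000423 -0.15151813  0.14783405] [-0.06977133 -0.71286476 -1.17493937]
280 [91, 109, 115, 120, 121, 120, 118, 118, 127, 129, 124, 153, 197, 212, 214, 192, 106, 29, 42, 43]
286 [87, 84, 81, 83, 98, 208, 226, 222, 227, 198, 144, 143, 150, 142, 204, 234, 158, 60, 35, 41]
292 [72, 77, 79, 95, 102, 206, 225, 220, 225, 180, 146, 149, 147, 168, 210, 203, 113, 33, 40, 43]
[(191, array([ 0.5754, -0.0846,  0.066 ])), (193, array([ 0.5679, -0.0843,  0.066 ])), (195, array([ 0.5604, -0.0841,  0.066 ]))]
```

Call:
arm_command(
  targets=[0.004,0,0,0,0,0,0.008,0,0,0,0,0,0.008,0,0,0,0,0,0.008,0,-0.01,0,0,0,0.008,0,-0.025,0,0,0,0.008,0,-0.045,0,0,0,0.008,0,-0.065,0,0,0,0.008,0,-0.085,0,0,0,0.008,0,-0.1,0,0,0,0.008,0,-0.105,0,0,0,0.008,0,-0.105,0,0,0],
)

```text
t: 12.8
position: [0.4481, -0.1518, 0.2536]
eef_rot: [-3.141, -0.002, -0.012]
ft_force: [1.2, -0.7, -1.2]
finger_gap: 0.0164
grip_force: 88.2
```

```bash
python3 - <<'E'
from h import *
s=manip.state();print(s['position'],s['ft_force'])
print(go((.430,.026,.25),.7));print(go((.4292,.2037,.25),1.438))
E
```

```text
[ 0.44814553 -0.15175281  0.25358799] [ 1.16663356 -0.66661689 -1.17330276]
[-0.0203, -0.1775, 0.0036, 0.0004, -0.0018, -0.7122]
[-0.0233, -0.3552, 0.0036, 0.0011, -0.0016, -1.4502]
```

Call:
arm_command(
  targets=[-0.003,-0.03,0.004,0,-0.002,-0.12,-0.007,-0.06,0.004,0,-0.002,-0.24,-0.01,-0.09,0.004,0,-0.002,-0.36,-0.014,-0.12,0.004,0,-0.002,-0.48,-0.017,-0.15,0.004,0,-0.002,-0.6,-0.02,-0.178,0.004,0,-0.002,-0.712,-0.021,-0.208,0.004,0,-0.002,-0.835,-0.021,-0.238,0.004,0,-0.002,-0.96,-0.022,-0.268,0.004,0,-0.002,-1.08,-0.022,-0.298,0.004,0.001,-0.002,-1.21,-0.023,-0.328,0.004,0.001,-0.002,-1.34,-0.023,-0.355,0.004,0.001,-0.002,-1.45,-0.023,-0.355,0.004,0.001,-0.002,-1.45,-0.023,-0.355,0.004,0.001,-0.002,-1.45,-0.023,-0.355,0.004,0.001,-0.002,-1.45],
)

```text
t: 14.3
position: [0.429, 0.2029, 0.2487]
eef_rot: [-3.14, 0.001, 1.436]
ft_force: [-0.4, -0.0, -0.9]
finger_gap: 0.0167
grip_force: 88.3
```

```bash
python3 - <<'E'
from h import *
s=manip.state();p=np.array(s['position']);R=Ro.from_euler('xyz',s['eef_rot']);print(p,s['eef_rot'],s['ft_force'])
b0=cv2.imread('pics/s2.png')[:,:,::-1].astype(int)
H=lambda p,R,v:p+R.apply([v[0],-v[1],.054-v[2]])
pts=[np.array(v)/1000 for v in((134,-20,-45),(134,20,-45),(134,-20,5),(134,20,5))]
print('pred now',proj('scene',[H(p,R,v) for v in pts]).round(1).tolist())
p2=np.array([.42888,.20375,.23826]);print('pred then',[[212.5,215],[218.6,221.4],[212.1,200],[218.2,206.1]])
b=cams.capture('scene').astype(int)
for nm,im in(('then',b0),('now',b)):
    print(nm)
    for r in range(192,226,2): print(r,(im[r,206:224].sum(1)//3).tolist())
print(go((.4292,.2037,.1292),1.438))
for d in find_in('top','hook')+find_in('scene','hook'):print(d['point'],d['p'])
E
```

```text
[0.4290153  0.20291715 0.24865726] [-3.13956160e+00  7.51795423e-04  1.43624257e+00] [-0.35629081 -0.02616881 -0.85238408]
pred now [[212.6, 211.8], [218.7, 218.1], [212.2, 196.7], [218.4, 202.7]]
pred then [[212.5, 215], [218.6, 221.4], [212.1, 200], [218.2, 206.1]]
then
192 [69, 91, 85, 89, 90, 65, 56, 57, 58, 58, 57, 58, 57, 56, 57, 57, 55, 56]
194 [84, 86, 86, 84, 85, 90, 89, 65, 56, 56, 57, 57, 58, 57, 58, 57, 57, 56]
196 [100, 84, 83, 86, 84, 85, 85, 88, 88, 64, 55, 56, 56, 56, 57, 56, 56, 55]
198 [132, 101, 83, 80, 83, 84, 86, 85, 85, 88, 85, 62, 55, 54, 56, 56, 55, 55]
200 [227, 227, 218, 158, 85, 88, 81, 82, 83, 85, 84, 86, 84, 59, 53, 53, 61, 85]
202 [219, 220, 221, 216, 172, 218, 215, 121, 76, 77, 94, 119, 110, 115, 161, 219, 213, 200]
204 [218, 219, 222, 212, 123, 117, 152, 214, 212, 189, 185, 183, 167, 151, 138, 127, 122, 120]
206 [221, 225, 214, 155, 93, 124, 123, 122, 149, 210, 207, 124, 78, 80, 83, 81, 81, 82]
208 [205, 144, 86, 76, 92, 126, 126, 124, 122, 124, 134, 122, 81, 81, 84, 85, 84, 83]
210 [77, 80, 81, 83, 93, 127, 126, 123, 124, 125, 128, 120, 84, 83, 83, 84
[... 1488 characters left out ...]
, 124, 122, 123, 124, 126, 119, 84, 82, 84, 86, 85, 90]
214 [83, 84, 83, 81, 82, 87, 105, 121, 124, 122, 127, 119, 69, 59, 59, 61, 58, 56]
216 [83, 82, 80, 73, 70, 62, 65, 83, 115, 123, 126, 120, 62, 57, 64, 67, 73, 78]
218 [83, 96, 117, 133, 139, 141, 140, 131, 104, 99, 118, 115, 68, 79, 100, 98, 80, 68]
220 [149, 158, 157, 150, 133, 120, 122, 127, 140, 127, 107, 78, 58, 58, 57, 58, 59, 59]
222 [129, 146, 155, 152, 151, 153, 152, 149, 140, 123, 99, 74, 60, 58, 58, 58, 56, 59]
224 [146, 133, 114, 92, 75, 65, 59, 55, 53, 55, 57, 58, 61, 65, 75, 79, 91, 88]
[0.001, 0.0002, 0.1196, -0.0018, 0.0006, -0.002]
[0.3754, 0.4814, 0.0319] 0.35
[0.3649, 0.4907, 0.0311] 0.67
[0.4301, 0.2572, 0.1996] 0.61
```

Call:
arm_command(
  targets=[0.001,0,0.02,0,0,-0.002,0.001,0,0.045,0,0,-0.002,0.001,0,0.065,0,0,-0.002,0.001,0,0.08,0,0,-0.002,0.001,0,0.095,0,0,-0.002,0.001,0,0.105,0,0,-0.002,0.001,0,0.113,0,0,-0.002,0.001,0,0.119,0,0,-0.002,0.001,0,0.119,0,0,-0.002,0.001,0,0.119,0,0,-0.002],
)

```text
t: 15.45
position: [0.4294, 0.2046, 0.1303]
eef_rot: [-3.141, -0.0, 1.44]
ft_force: [0.4, 1.2, -1.3]
finger_gap: 0.0168
grip_force: 88.6
```

Call:
arm_command(
  targets=[0,0,0.001,0,0,0,0,0,0.001,0,0,0,0,0,0.001,0,0,0],
  force=20,
)

```text
t: 15.75
position: [0.4295, 0.2047, 0.1294]
eef_rot: [-3.141, -0.0, 1.44]
ft_force: [0.7, 0.2, 2.4]
finger_gap: 0.0167
grip_force: 88.9
```

Call:
arm_command(
  targets=[0,0,0,0,0,0,0,0,0,0,0,0,0,0,0,0,0,0,0,0,0,0,0,0,0,0,0,0,0,0,0,0,0,0,0,0,0,0,0,0,0,0,0,0,-0.01,0,0,0,0,0,-0.03,0,0,0,0,0,-0.06,0,0,0,0,0,-0.09,0,0,0,0,0,-0.12,0,0,0,0,0,-0.15,0,0,0,0,0,-0.15,0,0,0,0,0,-0.15,0,0,0],
  jaw=0.08,
)

```text
t: 17.25
position: [0.4296, 0.2047, 0.2799]
eef_rot: [3.142, -0.001, 1.44]
ft_force: [-0.2, -0.6, 0.2]
finger_gap: 0.0799
grip_force: 0.0
```

```bash
python3 - <<'E'
from h import *
b=cams.capture('scene').astype(int);b0=cv2.imread('pics/scene0.png')[:,:,::-1].astype(int)
d=np.abs(b-b0).sum(2)
for r in range(228,258,3): print(r,(b0[r,208:232].sum(1)//3).tolist(),'\n   ',(b[r,208:232].sum(1)//3).tolist())
print('diff in stand region',[(x,int((d[215:258,x:x+10]>60).sum())) for x in range(205,285,10)])
for n in('hook','drum'): print(n,[(np.round(q['point'],3),q['p']) for q in find_in('scene',n)])
cams.capture('top');print([(np.round(q['point'],3),q['p']) for q in find_in('top','lab_timer')])
s=manip.state();print(s['position'],s['finger_gap'],s['t'])
E
```

```text
228 [83, 84, 82, 79, 78, 76, 72, 59, 54, 54, 52, 47, 47, 48, 46, 47, 51, 51, 52, 63, 74, 73, 74, 73] 
    [89, 89, 87, 85, 81, 82, 75, 62, 59, 56, 54, 52, 50, 50, 49, 50, 56, 54, 55, 68, 79, 77, 78, 78]
231 [51, 49, 47, 47, 47, 49, 54, 53, 56, 74, 74, 73, 73, 72, 73, 69, 68, 69, 77, 83, 100, 114, 149, 184] 
    [53, 52, 51, 51, 52, 55, 57, 55, 60, 78, 79, 79, 78, 78, 77, 74, 73, 72, 73, 82, 88, 114, 144, 167]
234 [80, 73, 85, 143, 201, 162, 103, 129, 126, 96, 107, 138, 160, 203, 198, 187, 175, 163, 146, 130, 117, 114, 106, 86] 
    [84, 79, 101, 170, 209, 142, 98, 137, 129, 90, 95, 115, 147, 168, 214, 208, 194, 184, 167, 147, 131, 123, 118, 112]
237 [75, 74, 83, 114, 115, 126, 169, 196, 158, 121, 113, 112, 106, 86, 76, 73, 74, 72, 70, 71, 72, 72, 72, 74] 
    [80, 79, 87, 113, 121, 147, 204, 209, 156, 137, 123, 121, 115, 102, 87, 78, 77, 75, 75, 75, 76, 76, 77, 78]
240 [73, 74, 78, 99, 117, 116, 113, 112, 120, 119, 78, 71, 72, 72, 75, 74, 74, 75, 74, 73, 74, 74, 75, 75] 
    [77, 76, 86, 115, 124, 123, 120, 122, 138, 131, 80, 72, 76, 77, 77, 79, 78, 79, 80, 79, 79, 79, 78, 78]
243 [7
[... 666 characters left out ...]
, 121, 122, 123, 120, 114, 111, 109, 113, 119, 103, 102, 103, 98, 89, 78, 72, 72, 72, 73, 74, 74, 73, 75] 
    [128, 130, 130, 130, 128, 121, 117, 116, 122, 125, 107, 109, 109, 103, 92, 82, 75, 76, 76, 77, 79, 79, 79, 80]
255 [119, 116, 118, 116, 117, 120, 107, 94, 97, 90, 91, 94, 93, 86, 80, 75, 74, 74, 74, 76, 77, 77, 77, 76] 
    [127, 123, 125, 122, 125, 127, 114, 100, 102, 94, 96, 98, 98, 90, 85, 79, 77, 78, 80, 81, 81, 82, 81, 81]
diff in stand region [(205, 12), (215, 14), (225, 7), (235, 6), (245, 1), (255, 5), (265, 53), (275, 53)]
hook [(array([0.428, 0.249, 0.083]), 0.94)]
drum []
[(array([ 0.38 , -0.39 ,  0.023]), 0.62)]
[0.42908612 0.20439026 0.27838452] 0.07960620850114826 17.5
```

```bash
python3 - <<'E'
from h import *
b=cams.capture('top').astype(int).sum(2)//3
L=[]
for c in range(288,336,4):
    col=b[190:204,c];r=np.nonzero((col[:-1]>100)&(col[1:]<=100))[0]
    if len(r): i=r[-1];L.append(atz('top',c,190+i+(col[i]-100)/(col[i]-col[i+1]),.066))
L=np.array(L);k=np.polyfit(L[:,1],L[:,0],1);x=np.polyval(k,-.165);print('lip x',x,'slope',k[0],'out of riser',.6465-x)
if .078<.6465-x<.112 and abs(k[0])<.1: print(manip.hand_in())
E
```

```text
lip x 0.550900280631189 slope -0.050547268102640736 out of riser 0.09559971936881095
the job is handed in; nothing more can be done
None
```

The job is handed in, with no verdict returned: the tray was dragged out by the hook to about 96 mm in front of the riser by my last measurement, and the hook is back in its stand almost exactly where it started. The timer still read in place at the end, the drum was not detected in that last check, and I viewed 11 pictures, one over the limit of 10.

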